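# Reset a food processor: timer to zero, speed lever to the tab

## Robot

A 6-joint arm with a two-finger parallel gripper is mounted at the origin on the work surface. World frame = base frame: x ahead of the robot, y to its left, z up, the work surface at z = 0. Lengths are in m, angles in degrees, forces in N, time in s.
With the tool pointing down it reaches from about 0.3 to 0.85 m from the base axis. Payload 5.4 kg.
Tool frame: the origin (TCP) lies on the mounting face of the last link; the fingertips stand 173 mm ahead of it and the grasp point (between the pads) lies 155 mm ahead of it (tcp_to_tips is the distance from the TCP to the fingertips, in m); z points along the fingers, y is the line along which they close (so a half turn about z gives the same grasp; the last joint's range is limited). The gripper opens to 85 mm and grips with 20 to 120 N. Pads are 22 mm wide; open, the fingers measure 114 mm over their backs; the gripper's body (76 mm by 85 mm) begins 54 mm behind the grasp point. The pads swing forward as they close: fully open they stand 13 mm farther back than shut.
Start: joints at [-79.418, 9.076, 91.501, -0, 79.423, -12.038], TCP at [0.221, -0.531, 0.405] pointing down, gripper open.
Joint ranges: [-166.64, 166.64], [-54.1, 131.32], [10.49, 154.53], [-73.88, 253.88], [9.74, 151.15], [-171.62, 171.62]. Speed limits (degrees/s): [147.25, 147.25, 180, 180, 180, 180].

## Interface

Orientations are given as [roll, pitch, yaw] about the fixed x, y, z axes, in that order (R = Rz(yaw) Ry(pitch) Rx(roll)).
In Python, from bench import sense, grab_frame, get_calibration, sign_off, tcp_to_tips gives the robot as it stands. The module is installed in compiled form; this text tells all that it offers.
- The arm moves only by the tool carry_out, never from a script. Its arguments are lists of equal length, an entry for each row: "translation": the shift along the tool's x, y, z in units of 25 mm (1.0 is 25 mm), a list of three; "yaw": the turn about the tool's z in units of 8 degrees (1.0 is 8 degrees). A call has exactly 5 rows; each row is the pose to reach, as a shift and turn from the pose commanded when the call began, along the tool's axes at that moment; what a row does not reach only later rows make up. A row lasts 1/10 s, in which the tool goes at most 50 mm and 8.59 degrees, less where a joint would pass 70% of its speed; a pose out of reach is approached as far as the arm can. A call with a gripper value outside its range is refused whole. "gripper" is the closure, from 0 (fully open) to 1 (shut), set as the call begins (left out, the last holds). The fingers move at their own pace and stop on an object; "squeeze" is the grip in N (left out, the last holds). Time passes only in rows, so rows that repeat a pose let the fingers close, or fill a call up. It gives the time, the measured TCP pose, the force, the opening and the grip force at its end, in the units of the state.
- sense(): the state, without advancing time (a new reading comes with each control period).
- grab_frame(name): name is "side" or "top" or "wrist"; returns the picture (400x640x3 uint8, red, green, blue); there is no depth.
- get_calibration(name): a dict with "fx", "fy", "cx", "cy" (pixels), "k1" (the pictures are not rectified: a ray, as slopes to the right and down, at radius r is drawn at 1 + k1 r^2 times it, then the intrinsics apply), "origin" and "rotation" of the camera in the world. Camera axes: x right, y down, z forward; pixel columns grow to the right and rows downward; lengths in m; the calibration is good to about 2 mm. A picture is of the moment at which its call begins: read the wrist's pose just before it. get_calibration takes no time and is no camera call; for the wrist camera it gives the pose at the moment of the call.
- sign_off(): hands the job in; it is judged then, once.
The state is a dict: "clock": time; "joint_positions": joint angles; "joint_vel": joint speeds; "tau": joint torques, N m; "ee_pos": TCP position; "ee_rot": TCP orientation; "force": force on the tool from outside, world axes, zero at the start; "wrist_torque": the same for the moment, N m; "gripper_width": finger opening in m; "finger_force": force on a finger pad.
Only numpy, scipy, OpenCV 4.12 (cv2) and the standard library are available. Lean on these libraries where they do the work, as an engineer would, in place of code of your own. Each camera call takes 0.05 s, during which the arm holds its last target. There are 200 camera calls.

## Task

Get the food processor ready for the next batch. First turn the timer knob anticlockwise all the way back to its zero stop, and then move the speed lever round until it points straight at the small tab on its quadrant. Leave the tab where it is set, do not disturb the salt can or the mug, and let go of everything.

Things in the scene. Friction and masses are not known exactly. Their poses are not given: they have to be found in the camera images.
- processor: White food processor, fixed on the counter. Origin on the counter; -x is its front (towards the robot at yaw 0), +y its left seen from the robot, z up. Control deck: flat top 70 mm up, x from -135 to +130 mm, y from -205 to +95 mm. Clear bowl with grey lid at (70, 170) mm: radius 88 mm, 194 mm high, feed tube to 244 mm.
- lever_pivot (a point): Point on the speed lever's vertical hinge axis at deck height, (50, -30, 70) mm in the processor's frame; it turns with the lever, which points along its -x axis. The lever is a flat steel blade 18 mm wide, 9 to 17 mm above the deck; its narrow pointer ends 132 mm from the axis.
- lever_post (a point): Point on the upright black post of the speed lever, 108 mm from the hinge axis, 45 mm above the deck. The post is round, 20 mm in diameter, from 17 to 60 mm above the deck, with a 23 mm ball on top (up to 72 mm). Stiff hinge (about 2 N at the post); it stays where it is left.
- speed (a joint): Angle of the speed lever, rad: 0 = pointing to the processor's front, growing anticlockwise from above (post moves towards the processor's -y, the timer side). Range -0.7 to 0.7.
- tab (a joint): Angle of the tab about the same axis and in the same sense as the lever; the lever points straight at the tab when both angles are equal.
- tab_mark (a point): Top of the tab: a small black block 22 x 12 mm, 13 mm high, on a steel arc track on the deck, 148 mm from the lever's axis, just beyond the lever's pointer. It turns about the lever's axis; its -x axis points away from that axis.
- timer (a joint): Angle of the timer knob, rad: 0 = at the zero stop, growing clockwise from above as it is wound. Range 0 to 4.6. At zero its nose points to the processor's front, at the broad black mark on the deck. It stays where it is left (0.04 N m).
- timer_grip (a point): On the timer knob's vertical axis, (40, -150, 98) mm in the processor's frame, 28 mm above the deck. Dark steel knob: round skirt, 64 mm diameter, up to 12 mm above the deck; on it an upright bar grip 14 mm thick, 12 to 41 mm above the deck, along this point's x axis from -26 to +24 mm, with a nose (8 mm thick) on to -42 mm. The nose (-x) with the white line is the pointer.
- salt: Blue can of salt standing left of the control deck, 60 mm in diameter, 100 mm high; origin at the centre of its base.
- mug: White mug standing right of the processor, 80 mm in diameter, 90 mm high; origin at the centre of its base.

How it is judged:
By the outcome, as a careful person would: the job done as asked, in the order asked, and still so for the second after the job is handed in, with the robot touching nothing.
It also fails if it takes over 72 s, if anything falls off the work surface, if the arm or the gripper's body presses on something with over 40 N, if the wrist force passes 120 N, or if a joint passes its speed limit or range.

## Working session

There is one attempt and no reset: what is moved stays moved. The work goes in short steps, Python scripts to look and compute and a tool call to move; the robot and the scene stay as the last step left them, time stands still between calls to the robot, and variables do not carry over. Pictures are saved under pics/ and viewed, at most 10 in all, crops included, and the job is handed in when it is done.

Besides the shell and the picture viewer there is one more tool, called after "Emit:" by a JSON object that holds its "api" and its "payload", one argument or row to a line. carry_out: Moves the arm, as the interface text tells. Its arguments: {"type":"object","properties":{"translation":{"type":"array","items":{"type":"array","items":{"type":"number"}}},"yaw":{"type":"array","items":{"type":"number"}},"gripper":{"type":"number"},"squeeze":{"type":"number"}},"required":["translation","yaw"]}

```bash
mkdir -p pics; cat > h.py <<'E'
import numpy as np, cv2
from bench import *
def ray(c,u,v):
    K=np.array([[c['fx'],0,c['cx']],[0,c['fy'],c['cy']],[0,0,1.]])
    p=cv2.undistortPoints(np.array([[[u,v]]],float),K,np.array([c['k1'],0,0,0.]))[0,0]
    return np.array(c['origin']),np.array(c['rotation'])@np.array([p[0],p[1],1])
def onz(c,u,v,z):
    o,d=ray(c,u,v); return o+d*(z-o[2])/d[2]
def tri(a,b):
    A=np.zeros((3,3));y=np.zeros(3)
    for o,d in (a,b):
        d=d/np.linalg.norm(d);P=np.eye(3)-np.outer(d,d);A+=P;y+=P@o
    x=np.linalg.solve(A,y)
    return x,[np.linalg.norm(np.cross(x-o,d/np.linalg.norm(d))) for o,d in (a,b)]
def proj(c,P):
    K=np.array([[c['fx'],0,c['cx']],[0,c['fy'],c['cy']],[0,0,1.]])
    R=np.array(c['rotation']).T; t=-R@np.array(c['origin'])
    return cv2.projectPoints(np.array(P,float).reshape(-1,1,3),cv2.Rodrigues(R)[0],t,K,np.array([c['k1'],0,0,0.]))[0][:,0]
def save(n,f): cv2.imwrite('pics/'+f,grab_frame(n)[:,:,::-1])
E
python3 - <<'E'
from h import *
for n in('top','side','wrist'):
    c=get_calibration(n);print(n,c);save(n,n+'0.png')
print(sense())
E
```

```text
top {'fx': 495.1906912584256, 'fy': 495.1906912584256, 'cx': 322.059369202847, 'cy': 201.1156222066917, 'k1': -0.08790129824363842, 'origin': array([0.36624639, 0.01512834, 1.01597317]), 'rotation': array([-169.60043319,    0.32420731,  -88.67326547])}
side {'fx': 452.456479244505, 'fy': 452.456479244505, 'cx': 315.6581527063356, 'cy': 199.51125241512452, 'k1': 0.017004609374953607, 'origin': array([0.07504172, 0.63862276, 0.56799946]), 'rotation': array([-121.58175363,    1.08766148, -144.34808977])}
wrist {'fx': 322.9094837331918, 'fy': 322.9094837331918, 'cx': 318.9933272152105, 'cy': 202.02995559788403, 'k1': -0.037112311366774516, 'origin': array([ 0.29676594, -0.4971663 ,  0.37323751]), 'rotation': array([ 1.61262718e+02,  9.27837047e-02, -6.73991332e+01])}
{'clock': 0.15, 'joint_positions': array([-7.94172277e+01,  9.10303676e+00,  9.15544522e+01, -7.18909809e-04,
        7.94216920e+01, -1.20384740e+01]), 'joint_vel': array([-0.03443474, -0.0852841 , -0.33004522,  0.06827001, -0.05013742,
        0.03224511]), 'tau': array([-7.47534455e-05, -3.96378565e+01, -3.31784177e+01, -1.87370570e-04,
        5.54903731e-03,  1.15651233e-05]), 'ee_pos': array([ 0.22110016, -0.53056322,  0.40396587]), 'ee_rot': array([-1.79922413e+02, -1.58236750e-02,  2.26213681e+01]), 'force': array([ 0.27335939, -0.66144163, -0.36193136]), 'wrist_torque': array([-0.0239251 ,  0.02210653,  0.00606115]), 'finger_force': 0.0, 'gripper_width': 0.08516073485672243}
```

View pics/top0.png

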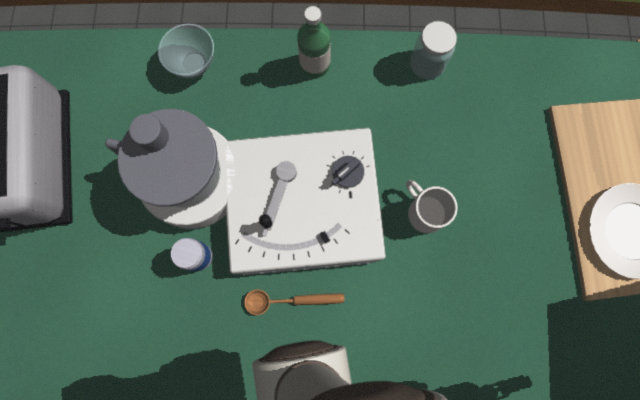

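View pics/side0.png

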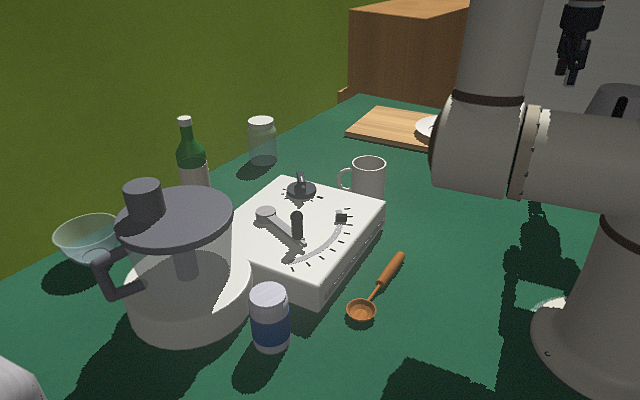

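The top view shows the deck corners at about (227,143), (371,130), (384,260) and (230,272). The lever hub is at (286,171), its ball at (265,221), the tab at (323,237), the timer at (347,171), the mug at (433,208) and the salt at (190,254). The side view shows the post at (297,225), the tab at (341,217) and the timer at (301,188).

```bash
cat >> h.py <<'E'
from scipy.spatial.transform import Rotation as Ro
_gc=get_calibration
def get_calibration(n):
    c=dict(_gc(n)); c['rotation']=Ro.from_euler('xyz',c['rotation'],degrees=True).as_matrix(); return c
E
python3 - <<'E'
from h import *
ct=get_calibration('top');cs=get_calibration('side')
im=cv2.imread('pics/top0.png')
hsv=cv2.cvtColor(im,cv2.COLOR_BGR2HSV)
m=((hsv[...,2]>165)&(hsv[...,1]<40)).astype(np.uint8)
m[:, :226]=0;m[:125]=0;m[280:]=0;m[:,390:]=0
cn=max(cv2.findContours(m,0,2)[0],key=cv2.contourArea)
print('rect',cv2.boxPoints(cv2.minAreaRect(cn)))
q=cv2.approxPolyDP(cv2.convexHull(cn),6,True)[:,0];print(q)
for u,v in q: print('corner',onz(ct,u,v,.07).round(4))
for n,a,z in(('hub',(286,171),.09),('ball',(265,221),.13),('tab',(323,237),.083),('timer',(347,171),.1),('mug',(435,208),.09),('salt',(187,253),.1)):print(n,onz(ct,*a,z).round(3))
print('tri tab',tri(ray(ct,323,236),ray(cs,341,214)))
print('tri ball',tri(ray(ct,265,220),ray(cs,297,216)))
c=get_calibration('wrist');s=sense();R=Ro.from_euler('xyz',s['ee_rot'],degrees=True).as_matrix()
print('cam in tool',R.T@(c['origin']-s['ee_pos']),R.T@c['rotation'])
E
```

```text
rect [[219.90201  140.52269 ]
 [374.05515  127.309555]
 [385.30637  258.57373 ]
 [231.15323  271.78687 ]]
[[368 128]
 [384 257]
 [232 271]
 [226 140]]
corner [ 0.6904 -0.064   0.07  ]
corner [ 0.434  -0.0961  0.07  ]
corner [0.4007 0.1928 0.07  ]
corner [0.6596 0.2194 0.07  ]
hub [0.593 0.095 0.09 ]
ball [0.49  0.126 0.13 ]
tab [0.468 0.021 0.083]
timer [ 0.593 -0.022  0.1  ]
mug [ 0.527 -0.191  0.09 ]
salt [0.43  0.273 0.1  ]
tri tab (array([0.46968882, 0.0207946 , 0.08425342]), [np.float64(0.000491824843625201), np.float64(0.0004918248436251655)])
tri ball (array([0.49212614, 0.1266615 , 0.12954358]), [np.float64(0.00046336976199503694), np.float64(0.00046336976199512535)])
cam in tool [ 0.0826723 -0.0016371  0.0306267] [[-3.58128410e-04 -9.46895796e-01 -3.21540391e-01]
 [ 9.99999936e-01 -3.33565092e-04 -1.31482717e-04]
 [ 1.72457823e-05 -3.21540417e-01  9.46895855e-01]]
```

View pics/wrist0.png

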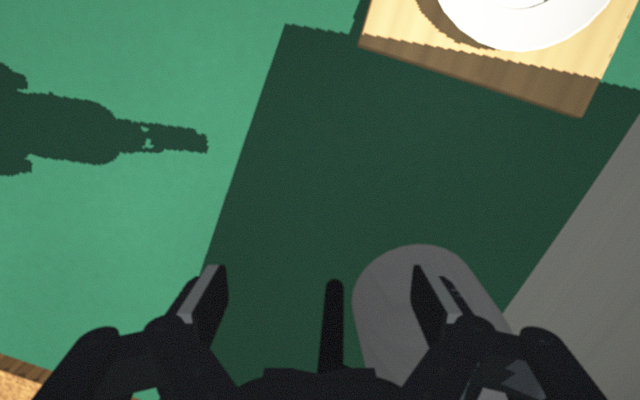

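Triangulated heights agree with the text: tab top 84 mm against 83, ball 130 against about 130. Next I move the wrist camera over the deck.

Emit:
{"api": "carry_out", "payload": {
  "translation": [
    [1.4,-1.1,0],
    [2.8,-2.2,0],
    [4.2,-3.4,0],
    [5.6,-4.5,0],
    [7.0,-5.6,0]
  ],
  "yaw": [0,0,0,0,0]
}}

```text
clock: 0.65
ee_pos: [0.3293, -0.3325, 0.4044]
ee_rot: [-180.0, -0.0, 22.6]
force: [0.7, -0.4, -0.4]
gripper_width: 0.0854
finger_force: 0.0
```

Emit:
{"api": "carry_out", "payload": {
  "translation": [
    [1.4,-1.1,0],
    [2.8,-2.2,0],
    [4.2,-3.4,0],
    [5.6,-4.5,0],
    [7.0,-5.6,0]
  ],
  "yaw": [0,0,0,0,0]
}}

```text
clock: 1.15
ee_pos: [0.4369, -0.1358, 0.4046]
ee_rot: [180.0, -0.0, 22.6]
force: [-0.1, -0.5, -1.3]
gripper_width: 0.0856
finger_force: 0.0
```

Emit:
{"api": "carry_out", "payload": {
  "translation": [
    [1.5,-1.2,0],
    [3,-2.4,0],
    [4.5,-3.6,0],
    [6,-4.8,0],
    [6,-4.8,0]
  ],
  "yaw": [0.5,1,1.5,2,2]
}}

```text
clock: 1.65
ee_pos: [0.5299, 0.0352, 0.4042]
ee_rot: [-179.9, -0.0, 6.9]
force: [-0.8, -1.5, 0.1]
gripper_width: 0.0856
finger_force: 0.0
```

```bash
python3 - <<'E'
from h import *
import json
s=sense();c=get_calibration('wrist');save('wrist','w1.png')
np.savez('w1.npz',**c);print(s['clock'],s['ee_pos'],s['ee_rot'],s['joint_positions'])
E
```

```text
1.65 [0.52992617 0.03519985 0.40419823] [-1.79890227e+02 -8.26912318e-03  6.88531725e+00] [-9.27485132  2.57068911 98.57168917  0.10979795 78.88025156 73.81862657]
```

View pics/w1.png

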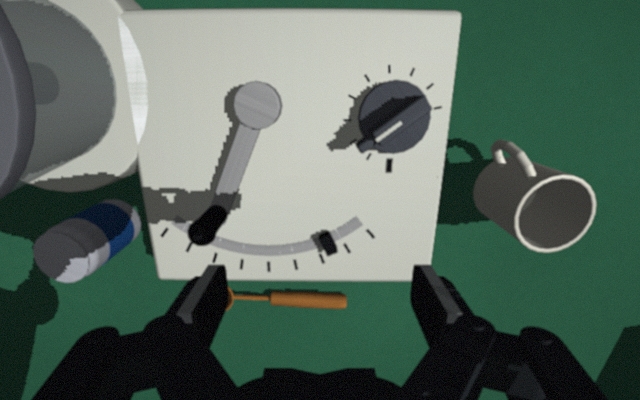

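The wrist view puts the deck square in the frame. The hub is at (258,105), the post/ball at (210,225), the tab at (326,242), and the knob at (394,116). The knob's nose is at (363,146), which is lower left and about 50° clockwise of the broad mark at (389,165). The mug and the salt can are clear of the work area.

```bash
cat > m.py <<'E'
from h import *
def blob(mask,box):
    u0,v0,u1,v1=box;m=np.zeros(mask.shape,np.uint8);m[v0:v1,u0:u1]=mask[v0:v1,u0:u1]
    return max(cv2.findContours(m,0,cv2.CHAIN_APPROX_NONE)[0],key=cv2.contourArea)
def cen(cn): M=cv2.moments(cn);return M['m10']/M['m00'],M['m01']/M['m00']
E
python3 - <<'E'
from m import *
c=dict(np.load('w1.npz'));im=cv2.imread('pics/w1.png');hsv=cv2.cvtColor(im,cv2.COLOR_BGR2HSV);g=hsv[...,2]
ct=get_calibration('top');it=cv2.imread('pics/top0.png');gt=cv2.cvtColor(it,cv2.COLOR_BGR2HSV)[...,2]
# deck corners
m=((g>130)&(hsv[...,1]<50)).astype(np.uint8)
def line(p):  # fit edge pts
    vx,vy,x,y=cv2.fitLine(np.float32(p),cv2.DIST_HUBER,0,.01,.01).ravel();return np.array([x,y]),np.array([vx,vy])
def edge(pix): return line([onz(c,u,v,.07)[:2] for u,v in pix])
fr=edge([(u,max(np.where(m[:,u])[0][np.where(m[:,u])[0]<295])) for u in range(240,400,5) if not 310<u<345])
bk=edge([(u,min(np.where(m[:,u])[0])) for u in range(180,440,5)])
rt=edge([(max(np.where(m[v,:470])[0]),v) for v in range(30,240,5)])
for n,l in(('front',fr),('back',bk),('right',rt)):print(n,l[0],np.degrees(np.arctan2(l[1][1],l[1][0])))
# tab
for nm,cc,gg,b in(('w',c,g,(312,228,342,258)),('t',ct,gt,(315,230,332,245))):
    cn=blob(gg<60,b);print('tab',nm,cen(cn),cv2.contourArea(cn),onz(cc,*cen(cn),.08))
# knob
cn=blob(g<115,(350,75,436,160));e=cv2.minEnclosingCircle(cn);print('knob',e,cen(cn),cv2.boundingRect(cn))
# hub
mm=(g<165)&(g>90)
cn=blob(mm,(225,75,290,135));print('hub',cv2.minEnclosingCircle(cn),cv2.boundingRect(cn))
# white line
cn=blob(g>140,(370,115,406,142));P=cn[:,0];print('line',cv2.minAreaRect(cn),len(P))
big=cv2.resize(im[60:270,170:450],None,fx=2.8,fy=2.8,interpolation=cv2.INTER_CUBIC);cv2.imwrite('pics/c1.png',big)
E
```

```text
front [0.42219022 0.00855144] -83.12291
back [0.6768481  0.06482498] -83.48201
right [ 0.58806384 -0.07576998] 6.5985804
tab w (326.0820512820513, 242.15833333333333) 260.0 [0.47102695 0.02312452 0.08      ]
tab t (323.89473684210526, 236.85526315789474) 38.0 [0.46900602 0.01932246 0.08      ]
knob ((387.38751220703125, 119.5), 44.699920654296875) (388.80715335268604, 117.2202988925922) (350, 80, 81, 73)
hub ((252.373291015625, 108.92889404296875), 30.502416610717773) (225, 81, 58, 54)
line ((388.5635986328125, 131.08673095703125), (4.247066497802734, 30.804672241210938), 53.746158599853516) 54
```

View pics/c1.png

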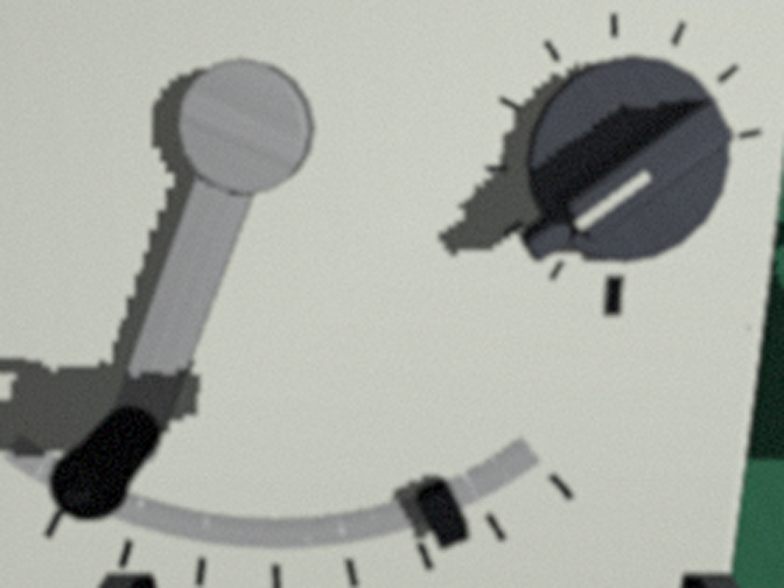

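```bash
python3 - <<'E'
from m import *
c=dict(np.load('w1.npz'));ct=get_calibration('top')
ps=np.radians(6.65);n=np.array([np.cos(ps),np.sin(ps)]);t=np.array([-n[1],n[0]]);O=np.array([.542,.1231])
loc=lambda p:(1e3*np.array([(p[:2]-O)@n,(p[:2]-O)@t])).round(1)
print('knob skirt',p:=onz(c,394.5,116.6,.082),loc(p),'rad',np.linalg.norm(onz(c,431,116.6,.082)-p))
for z in(.085,.09,.095): p=onz(c,257.9,105,z);print('hub',z,p,loc(p),'rad',np.linalg.norm(onz(c,257.9+24,105,z)-p))
print('hub tri',tri(ray(c,257.9,105),ray(ct,286,171)),'knobtri',tri(ray(c,394.5,116.6),ray(ct,347.5,171.5)))
a=onz(c,376.1,139.3,.111);b=onz(c,402.1,123.2,.111);print('line',loc(a),loc(b))
d=(a-b)[:2];th=np.degrees(np.arctan2(d@t,-(d@n)));print('theta cw deg',th)
nose=onz(c,170+545/2.8,60+240/2.8,.111);print('nose',loc(nose))
mk=onz(c,170+613/2.8,60+296/2.8,.07);print('zero mark',loc(mk))
for u,v in((490,527),(425,556),(351,572),(276,577),(201,572),(126,553),(562,487)):
    p=onz(c,170+u/2.8,60+v/2.8,.07);l=loc(p)-[50,-30];print('tick',l,np.hypot(*l),np.degrees(np.arctan2(-l[1],-l[0])))
E
```

```text
knob skirt [ 0.59971019 -0.02103043  0.082     ] [  40.6 -149.8] rad 0.03227560721804431
hub 0.085 [0.59528013 0.09819605 0.085     ] [ 50.  -30.9] rad 0.02068037600264228
hub 0.09 [0.59555885 0.09730379 0.09      ] [ 50.2 -31.8] rad 0.02032211028539002
hub 0.095 [0.59583756 0.09641154 0.095     ] [ 50.4 -32.7] rad 0.019963844568137747
hub tri (array([0.59493138, 0.09675303, 0.08563232]), [np.float64(0.0013681318465985476), np.float64(0.001368131846598501)]) knobtri (array([ 0.59944284, -0.02379124,  0.07123271]), [np.float64(0.0003026798150488207), np.float64(0.00030267981504871253)])
line [  24.6 -129.7] [  37.5 -149.7]
theta cw deg 57.22673573656882
nose [  19.4 -120.7]
zero mark [  -6.  -150.7]
tick [-143.8  -81.2] 165.14199950345764 29.45225104833575
tick [-156.1  -57. ] 166.18125646413918 20.059693297906783
tick [-163.1  -28.9] 165.64063511107412 10.048055181010158
tick [-165.4   -0.3] 165.40027206749087 0.10392209797285051
tick [-163.5   28.3] 165.9311302920582 -9.819954946653688
tick [-155.6   56.3] 165.47220310372373 -19.891400220364055
tick [-127.4 -107.1] 166.43668465816063 40.05240114101021
```

The frame is consistent. The ticks come out every 10° at r = 165 mm, and the hub and knob are within 2 mm of nominal. The knob is wound about 57° and the tab sits at about 25°. Next I hover over the knob with the gripper aligned to the bar.

Emit:
{"api": "carry_out", "payload": {
  "translation": [
    [0.5,0.5,0],
    [1.0,1.0,0],
    [1.5,1.5,0],
    [2.0,2.05,0],
    [2.5,2.57,0]
  ],
  "yaw": [0.9,1.8,2.7,3.6,4.5]
}}

```text
clock: 2.2
ee_pos: [0.5983, -0.0277, 0.4045]
ee_rot: [180.0, 0.0, -29.7]
force: [-0.3, -0.5, -0.0]
gripper_width: 0.0855
finger_force: 0.0
```

Emit:
{"api": "carry_out", "payload": {
  "translation": [
    [0,0,0.8],
    [0,0,1.6],
    [0,0,2.4],
    [0,0,3.2],
    [0,0,3.2]
  ],
  "yaw": [0.9,1.8,2.69,2.69,2.69]
}}

```text
clock: 2.7
ee_pos: [0.5966, -0.0268, 0.3212]
ee_rot: [179.7, 0.3, -51.0]
force: [-0.8, 0.2, 0.3]
gripper_width: 0.0853
finger_force: 0.0
```

```bash
python3 - <<'E'
from h import *
s=sense();c=get_calibration('wrist');save('wrist','w2.png')
np.savez('w2.npz',**c);print(s['clock'],s['ee_pos'],s['ee_rot'],s['joint_positions'],s['force'],s['wrist_torque'])
E
```

```text
2.7 [ 0.59663328 -0.02682923  0.32118443] [179.73805086   0.31240002 -50.96144494] [-1.41509330e+01  1.67003884e+01  9.23179471e+01 -2.37873219e-02
  7.13887314e+01  1.26817470e+02] [-0.77178071  0.2359486   0.3162978 ] [-0.01002948  0.07381961  0.01383045]
```

View pics/w2.png

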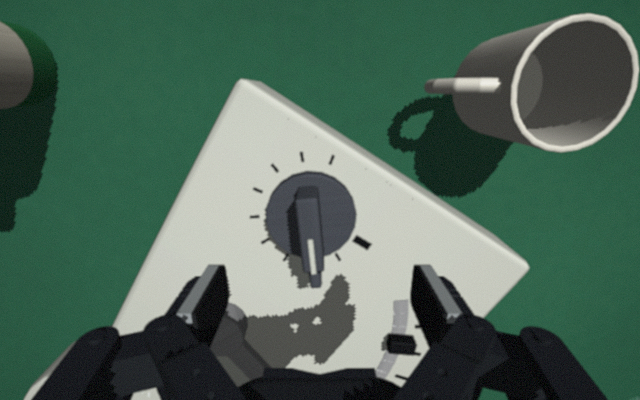

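The second view shows the knob skirt centred near (310,216). The bar runs from its tail at (307,190) to its nose at (314,285), nearly along the tool x axis. The zero mark is at (362,242).

```bash
python3 - <<'E'
from m import *
c=dict(np.load('w2.npz'));c1=dict(np.load('w1.npz'));im=cv2.imread('pics/w2.png');g=cv2.cvtColor(im,cv2.COLOR_BGR2HSV)[...,2]
p=onz(c,310.5,216.5,.082);print('skirt',p,np.linalg.norm(onz(c,356,216.5,.082)-p),'tri',tri(ray(c,310.5,216.5),ray(c1,394.5,116.6)))
cn=blob(g>130,(300,230,322,282));r=cv2.minAreaRect(cn);print(r)
vx,vy,x,y=cv2.fitLine(cn,2,0,.01,.01).ravel()
a=onz(c,x+14*vx,y+14*vy,.111)[:2];b=onz(c,x-14*vx,y-14*vy,.111)[:2]
d=b-a if (b-a)[0]>0 else a-b
print('bar yaw',np.degrees(np.arctan2(d[1],d[0])),'offset of axis from line',np.cross(d,p[:2]-a)/np.linalg.norm(d))
print('line z', tri(ray(c,*(np.array([x,y]))),ray(c1,388.5,131.1)))
E
```

```text
skirt [ 0.59968342 -0.02242708  0.082     ] 0.031542472511577324 tri (array([ 0.59939491, -0.02163527,  0.07975633]), [np.float64(0.00023904099221212967), np.float64(0.000239040992212027)])
((311.6646423339844, 256.4817199707031), (35.33809280395508, 5.632008075714111), 83.6598129272461)
bar yaw -46.106259397244195 offset of axis from line -0.00017425652576680175
line z (array([ 0.58925916, -0.01150087,  0.11157535]), [np.float64(8.033324836424579e-05), np.float64(8.033324836416627e-05)])<stdin>:8: DeprecationWarning: Arrays of 2-dimensional vectors are deprecated. Use arrays of 3-dimensional vectors instead. (deprecated in NumPy 2.0)
```

Emit:
{"api": "carry_out", "payload": {
  "translation": [
    [-0.09,-0.22,0.3],
    [-0.09,-0.22,0.8],
    [-0.09,-0.22,1.2],
    [-0.09,-0.22,1.2],
    [-0.09,-0.22,1.2]
  ],
  "yaw": [-0.56,-0.56,-0.56,-0.56,-0.56]
}}

```text
clock: 3.25
ee_pos: [0.601, -0.0208, 0.2945]
ee_rot: [180.0, 0.0, -46.5]
force: [-1.3, 0.4, 0.4]
gripper_width: 0.0857
finger_force: 0.0
```

Emit:
{"api": "carry_out", "payload": {
  "translation": [
    [0,0.07,0.4],
    [0,0.07,0.9],
    [0,0.07,1.34],
    [0,0.07,1.34],
    [0,0.07,1.34]
  ],
  "yaw": [0,0,0,0,0]
}}

```text
clock: 3.75
ee_pos: [0.5997, -0.0218, 0.2605]
ee_rot: [180.0, 0.1, -46.4]
force: [-0.0, 0.0, 1.5]
gripper_width: 0.0854
finger_force: 0.0
```

Emit:
{"api": "carry_out", "payload": {
  "translation": [
    [0,0,0],
    [0,0,0],
    [0,0,0],
    [0,0,0],
    [0,0,0]
  ],
  "yaw": [0,0,0,0,0],
  "gripper": 1,
  "squeeze": 25
}}

```text
clock: 4.25
ee_pos: [0.5997, -0.0221, 0.2615]
ee_rot: [179.9, -0.0, -46.4]
force: [-10.2, -5.2, 11.7]
gripper_width: 0.0132
finger_force: 28.8
```

Emit:
{"api": "carry_out", "payload": {
  "translation": [
    [0,0,0],
    [0,0,0],
    [0,0,0],
    [0,0,0],
    [0,0,0]
  ],
  "yaw": [0,0,0,0,0]
}}

```text
clock: 4.75
ee_pos: [0.5996, -0.0222, 0.2615]
ee_rot: [179.9, 0.0, -46.4]
force: [-5.0, -2.8, 4.4]
gripper_width: 0.0139
finger_force: 27.5
```

Emit:
{"api": "carry_out", "payload": {
  "translation": [
    [0,0,-0.06],
    [0,0,-0.06],
    [0,0,-0.06],
    [0,0,-0.06],
    [0,0,-0.06]
  ],
  "yaw": [-0.6,-1.2,-1.8,-2.4,-3]
}}

```text
clock: 5.25
ee_pos: [0.5995, -0.0223, 0.2616]
ee_rot: [179.9, 0.1, -22.2]
force: [-1.2, -4.2, -3.6]
gripper_width: 0.0136
finger_force: 26.5
```

Emit:
{"api": "carry_out", "payload": {
  "translation": [
    [0,0,0],
    [0,0,0],
    [0,0,0],
    [0,0,0],
    [0,0,0]
  ],
  "yaw": [-0.6,-1.2,-1.8,-2.4,-3]
}}

```text
clock: 5.75
ee_pos: [0.5994, -0.0225, 0.2616]
ee_rot: [179.9, 0.1, 1.8]
force: [-1.1, -6.1, -3.8]
gripper_width: 0.0133
finger_force: 26.5
```

```bash
python3 -c "
from h import *
s=sense();print(s['ee_pos'],s['ee_rot'],s['force'],s['wrist_torque'],s['gripper_width'])"
```

```text
[ 0.59941516 -0.0225312   0.26159193] [1.79931004e+02 1.04003164e-01 1.75846099e+00] [-1.07209061 -6.06352346 -3.79061352] [-0.68565935  0.1287603  -0.01817966] 0.013312892009346515
```

Emit:
{"api": "carry_out", "payload": {
  "translation": [
    [0,0,0],
    [0,0,0],
    [0,0,0],
    [0,0,0],
    [0,0,0]
  ],
  "yaw": [-0.2,-0.4,-0.6,-0.6,-0.6]
}}

```text
clock: 6.25
ee_pos: [0.5994, -0.0225, 0.2616]
ee_rot: [179.9, 0.1, 6.4]
force: [-0.9, -4.9, -4.2]
gripper_width: 0.0134
finger_force: 26.5
```

```bash
python3 -c "
from h import *
s=sense();print(s['ee_pos'],s['ee_rot'],s['force'],s['wrist_torque'],s['gripper_width'])"
```

```text
[ 0.59942047 -0.02254448  0.26159598] [1.79933404e+02 1.10113943e-01 6.35295068e+00] [-0.87265549 -4.92697045 -4.20581043] [-0.77242229  0.23528597  0.07672281] 0.01337615853284105
```

Emit:
{"api": "carry_out", "payload": {
  "translation": [
    [0,0,0],
    [0,0,0],
    [0,0,0],
    [0,0,0],
    [0,0,0]
  ],
  "yaw": [-0.15,-0.3,-0.4,-0.4,-0.4]
}}

```text
clock: 6.75
ee_pos: [0.5993, -0.0227, 0.2616]
ee_rot: [180.0, 0.1, 9.4]
force: [-2.6, -5.1, -2.6]
gripper_width: 0.0134
finger_force: 38.0
```

```bash
python3 -c "
from h import *
s=sense();print(s['ee_pos'],s['ee_rot'],s['force'],s['wrist_torque'],s['gripper_width'])"
```

```text
[ 0.59934098 -0.02266945  0.26162941] [1.79973274e+02 1.30951043e-01 9.42014535e+00] [-2.56052604 -5.13415071 -2.60066809] [-0.8439502   0.30382981 -0.83869778] 0.01340655958767929
```

The wrist torque rose sharply just past the zero direction, so the knob is on its stop. I release there and lift.

Emit:
{"api": "carry_out", "payload": {
  "translation": [
    [0,0,0],
    [0,0,0],
    [0,0,0],
    [0,0,0],
    [0,0,0]
  ],
  "yaw": [0,0,0,0,0],
  "gripper": 0
}}

```text
clock: 7.25
ee_pos: [0.6, -0.0217, 0.2629]
ee_rot: [180.0, -0.0, 9.6]
force: [-0.8, 0.0, 0.3]
gripper_width: 0.0844
finger_force: 0.0
```

Emit:
{"api": "carry_out", "payload": {
  "translation": [
    [0,0,-0.6],
    [0,0,-1.4],
    [0,0,-2.4],
    [0,0,-3.6],
    [0,0,-4.8]
  ],
  "yaw": [0,0,0,0,0]
}}

```text
clock: 7.75
ee_pos: [0.5997, -0.0217, 0.385]
ee_rot: [180.0, -0.0, 9.6]
force: [1.1, 1.0, 0.1]
gripper_width: 0.0855
finger_force: 0.0
```

Emit:
{"api": "carry_out", "payload": {
  "translation": [
    [-0.6,-1,0],
    [-1.2,-2,0],
    [-1.8,-2.6,0],
    [-2.6,-2.6,0],
    [-2.6,-2.6,0]
  ],
  "yaw": [0,0,0,0,0]
}}

```text
clock: 8.25
ee_pos: [0.5237, 0.0319, 0.3838]
ee_rot: [180.0, -0.0, 9.6]
force: [-0.1, -0.8, -0.1]
gripper_width: 0.0855
finger_force: 0.0
```

```bash
python3 - <<'E'
from h import *
s=sense();c=get_calibration('wrist');save('wrist','w3.png')
np.savez('w3.npz',**c);print(s['clock'],s['ee_pos'],s['ee_rot'],s['joint_positions'])
im=cv2.imread('pics/w3.png');cv2.imwrite('pics/c3.png',cv2.resize(im[20:290,130:510],None,fx=2.1,fy=2.1,interpolation=cv2.INTER_CUBIC))
E
```

```text
8.25 [0.5236967  0.03192253 0.38382209] [ 1.79981070e+02 -3.33703647e-02  9.61743641e+00] [-9.72028250e+00  2.53840770e+00  1.00954477e+02 -7.00593627e-03
  7.64693590e+01  7.06639235e+01]
```

View pics/c3.png

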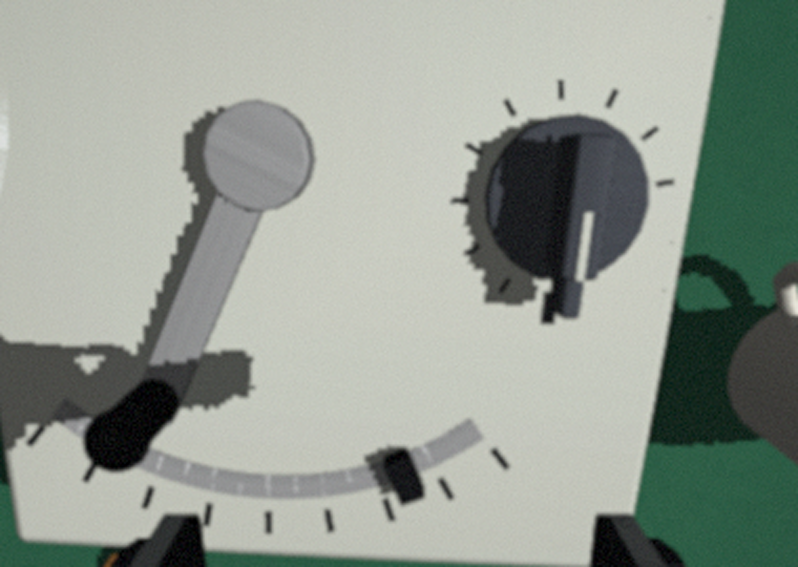

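The knob's white line runs from crop (588,212) to (581,280), and the nose tip covers the zero mark at about (550,310). The tab is at crop (404,474), between the 20° and 30° ticks. The hub is at (258,156).

```bash
python3 - <<'E'
from m import *
c=dict(np.load('w3.npz'));c1=dict(np.load('w1.npz'));im=cv2.imread('pics/w3.png');g=cv2.cvtColor(im,cv2.COLOR_BGR2HSV)[...,2]
ps=np.radians(6.65);n=np.array([np.cos(ps),np.sin(ps)]);t=np.array([-n[1],n[0]]);O=np.array([.542,.1231])
loc=lambda p:(1e3*np.array([(p[:2]-O)@n,(p[:2]-O)@t])).round(1)
px=lambda u,v:(130+u/2.1,20+v/2.1)
a=onz(c,*px(581,280),.111);b=onz(c,*px(588,212),.111);d=(a-b)[:2];print('timer',loc(a),loc(b),np.degrees(np.arctan2(d@t,-(d@n))))
cn=blob(g>140,(400,120,416,153));vx,vy,x,y=cv2.fitLine(cn,2,0,.01,.01).ravel()
s=1 if vy>0 else -1
d=(onz(c,x+14*s*vx,y+14*s*vy,.111)-onz(c,x-14*s*vx,y-14*s*vy,.111))[:2];print('timer fit',np.degrees(np.arctan2(d@t,-(d@n))))
print('hub',loc(onz(c,*px(258,156),.088)))
box=[int(v) for v in(*px(375,440),*px(435,510))]
cn=blob(g<60,box);m=cen(cn);print('tab c',m,cv2.minAreaRect(cn))
for z in(.074,.0765,.083):
  l=loc(onz(c,*m,z))-[50,-30];print(z,l,np.hypot(*l),np.degrees(np.arctan2(-l[1],-l[0])))
for nm,pp in(('20',(390,509)),('30',(446,489)),('0',(268,522)),('40',(500,458))):
  l=loc(onz(c,*px(*pp),.07))-[50,-30];print(nm,np.hypot(*l),np.degrees(np.arctan2(-l[1],-l[0])))
print('tab tri',tri(ray(c,*m),ray(c1,326.08,242.16)))
# blade edges at z .087 along rows
for v in(235,270,300,330):
  row=g[int(20+v/2.1)]; print(v,[ (loc(onz(c,*px(u,v),.087))-[50,-30]) for u in ({235:(202,246),270:(187,233),300:(175,220),330:(162,207)}[v])])
E
```

```text
timer [  13.6 -151.2] [  37.5 -150.4] -1.8352609698675544
timer fit 0.13187709182293222
hub [ 49.9 -31. ]
tab c (320.4216335540839, 245.6937086092715) ((319.2241516113281, 246.81033325195312), (24.697479248046875, 17.26966667175293), 68.19859313964844)
0.074 [-135.2  -61.2] 148.40646886170427 24.354490107064596
0.0765 [-133.9  -61.2] 147.2231299762371 24.563126222596274
0.083 [-130.7  -61. ] 144.23414990909745 25.0192933013243
20 166.04752331787427 20.333922706998308
30 166.18462624442733 30.082716356333005
0 165.70003017501233 0.03457801602723966
40 165.70796601250044 40.12874738246694
tab tri (array([0.47410826, 0.02367741, 0.08650257]), [np.float64(3.728643981570044e-05), np.float64(3.728643981570068e-05)])
235 [array([-30.4,  21.2]), array([-29.6,   4.1])]
270 [array([-44.3,  27.7]), array([-43.4,   9.5])]
300 [array([-56.6,  33. ]), array([-55.7,  15. ])]
330 [array([-69.3,  39. ]), array([-68.4,  20.6])]
```

```bash
python3 - <<'E'
from m import *
c=dict(np.load('w3.npz'));c1=dict(np.load('w1.npz'));ct=get_calibration('top');cs=get_calibration('side')
O=np.array([.5952,.0991]);ps=np.radians(6.65);n=np.array([np.cos(ps),np.sin(ps)]);t=np.array([-n[1],n[0]])
b3=ray(c,130+115/2.1,20+439/2.1);b1=ray(c1,170+88/2.8,60+482/2.8);bt=ray(ct,265,221);bs=ray(cs,297,217)
for nm,p in(('31',tri(b3,b1)),('3t',tri(b3,bt)),('3s',tri(b3,bs)),('1s',tri(b1,bs))):
    x=p[0][:2]-O;print(nm,p[0].round(4),p[1][0].round(4),np.hypot(*x),np.degrees(np.arctan2(-(x@t),-(x@n))))
a=np.radians(-23.4);print('nominal',O-.108*(n*np.cos(a)+t*np.sin(a)))
a=np.radians(24.6);print('final',O-.108*(n*np.cos(a)+t*np.sin(a)))
E
```

```text
31 [0.4952 0.1283 0.1372] 0.0002 0.1041682420552317 -22.905872515570206
3t [0.4909 0.1287 0.1295] 0.0025 0.10845620518175303 -22.496927421721313
3s [0.491  0.1305 0.1299] 0.001 0.10884281691968856 -23.39186336605797
1s [0.4908 0.1303 0.1299] 0.0007 0.10896529978344549 -23.270181938748824
nominal [0.49178229 0.1302252 ]
final [0.50286952 0.04307249]
```

Emit:
{"api": "carry_out", "payload": {
  "translation": [
    [-0.1,-0.9,0],
    [-0.2,-1.9,0],
    [-0.4,-2.9,0],
    [-0.61,-4.1,0],
    [-0.61,-4.1,0]
  ],
  "yaw": [0.7,1.4,2.2,2.9,3.29]
}}

```text
clock: 8.8
ee_pos: [0.4928, 0.1323, 0.3834]
ee_rot: [-179.9, -0.0, -16.8]
force: [0.9, -0.7, 0.2]
gripper_width: 0.0851
finger_force: 0.0
```

Emit:
{"api": "carry_out", "payload": {
  "translation": [
    [0,0,0.6],
    [0,0,1.3],
    [0,0,1.9],
    [0,0,1.9],
    [0,0,1.9]
  ],
  "yaw": [0,0,0,0,0]
}}

```text
clock: 9.3
ee_pos: [0.4936, 0.1299, 0.3359]
ee_rot: [-180.0, -0.0, -16.8]
force: [-1.3, 1.0, 0.2]
gripper_width: 0.0854
finger_force: 0.0
```

Emit:
{"api": "carry_out", "payload": {
  "translation": [
    [-0.08,0,0.6],
    [-0.08,0,1.3],
    [-0.08,0,2.0],
    [-0.08,0,2.6],
    [-0.08,0,2.86]
  ],
  "yaw": [0,0,0,0,0]
}}

```text
clock: 9.8
ee_pos: [0.4913, 0.1305, 0.2636]
ee_rot: [-180.0, -0.0, -16.8]
force: [0.3, 0.1, -0.5]
gripper_width: 0.0855
finger_force: 0.0
```

Emit:
{"api": "carry_out", "payload": {
  "translation": [
    [0,0,0],
    [0,0,0],
    [0,0,0],
    [0,0,0],
    [0,0,0]
  ],
  "yaw": [0,0,0,0,0],
  "gripper": 1,
  "squeeze": 25
}}

```text
clock: 10.3
ee_pos: [0.4913, 0.1305, 0.2645]
ee_rot: [-180.0, -0.1, -16.7]
force: [-0.5, -1.8, 2.8]
gripper_width: 0.0201
finger_force: 23.8
```

Emit:
{"api": "carry_out", "payload": {
  "translation": [
    [0,0,0],
    [0,0,0],
    [0,0,0],
    [0,0,0],
    [0,0,0]
  ],
  "yaw": [0,0,0,0,0]
}}

```text
clock: 10.8
ee_pos: [0.4913, 0.1305, 0.2644]
ee_rot: [-180.0, -0.1, -16.7]
force: [-1.2, -0.5, 5.7]
gripper_width: 0.02
finger_force: 23.4
```

Emit:
{"api": "carry_out", "payload": {
  "translation": [
    [0.015,0.361,0],
    [0.06,0.72,0],
    [0.136,1.074,0],
    [0.24,1.421,0],
    [0.373,1.757,0]
  ],
  "yaw": [-0.6,-1.2,-1.8,-2.4,-3]
}}

```text
clock: 11.3
ee_pos: [0.4871, 0.0858, 0.2644]
ee_rot: [-180.0, 0.0, 7.5]
force: [-3.8, 1.3, 8.4]
gripper_width: 0.0203
finger_force: 23.1
```

Emit:
{"api": "carry_out", "payload": {
  "translation": [
    [0.015,0.361,0],
    [0.06,0.72,0],
    [0.136,1.074,0],
    [0.24,1.421,0],
    [0.36,1.73,0]
  ],
  "yaw": [-0.6,-1.2,-1.8,-2.4,-2.95]
}}

```text
clock: 11.8
ee_pos: [0.5013, 0.0435, 0.2643]
ee_rot: [-180.0, 0.2, 31.1]
force: [-6.2, -2.8, 10.2]
gripper_width: 0.02
finger_force: 22.8
```

Emit:
{"api": "carry_out", "payload": {
  "translation": [
    [0,0,0],
    [0,0,0],
    [0,0,0],
    [0,0,0],
    [0,0,0]
  ],
  "yaw": [0,0,0,0,0]
}}

```text
clock: 12.3
ee_pos: [0.5014, 0.0431, 0.2643]
ee_rot: [179.9, 0.2, 30.9]
force: [-6.7, -5.1, 8.9]
gripper_width: 0.0201
finger_force: 23.1
```

```bash
python3 - <<'E'
from h import *
s=sense();print(s['ee_pos'],s['ee_rot'],s['force'],s['wrist_torque'],s['gripper_width'])
O=np.array([.5952,.0991]);x=s['ee_pos'][:2]-O;print(np.hypot(*x),180-6.65+np.degrees(np.arctan2(x[1],x[0])))
E
```

```text
[0.50143452 0.04314201 0.26432822] [1.79925091e+02 1.65289451e-01 3.08792201e+01] [-6.70256257 -5.13107002  8.90489373] [-0.81535669  0.91953467 -0.05223965] 0.02009262240431892
0.10919369139704369 24.178192549734945
```

Emit:
{"api": "carry_out", "payload": {
  "translation": [
    [0,0,0],
    [0,0,0],
    [0,0,0],
    [0,0,0],
    [0,0,0]
  ],
  "yaw": [0,0,0,0,0],
  "gripper": 0
}}

```text
clock: 12.8
ee_pos: [0.5016, 0.0442, 0.2635]
ee_rot: [-180.0, 0.0, 30.9]
force: [0.4, -0.1, 0.5]
gripper_width: 0.0856
finger_force: 0.0
```

Emit:
{"api": "carry_out", "payload": {
  "translation": [
    [0,0,-0.6],
    [0,0,-1.4],
    [0,0,-2.4],
    [0,0,-3.6],
    [0,0,-4]
  ],
  "yaw": [0,0,0,0,0]
}}

```text
clock: 13.3
ee_pos: [0.5025, 0.044, 0.3669]
ee_rot: [179.8, -0.2, 30.9]
force: [0.5, -0.3, -0.0]
gripper_width: 0.0852
finger_force: 0.0
```

Emit:
{"api": "carry_out", "payload": {
  "translation": [
    [0.6,0,0],
    [1.4,0,0],
    [2,0,0],
    [2,0,0],
    [2,0,0]
  ],
  "yaw": [0,0,0,0,0]
}}

```text
clock: 13.8
ee_pos: [0.5442, 0.0697, 0.3627]
ee_rot: [-179.9, 0.1, 30.9]
force: [-0.9, -0.4, -0.0]
gripper_width: 0.0854
finger_force: 0.0
```

```bash
python3 - <<'E'
from h import *
s=sense();c=get_calibration('wrist');save('wrist','w4.png')
np.savez('w4.npz',**c);print(s['clock'],s['ee_pos'],s['ee_rot'])
im=cv2.imread('pics/w4.png');cv2.imwrite('pics/c4.png',cv2.resize(im[60:290,230:450],None,fx=2.6,fy=2.6,interpolation=cv2.INTER_CUBIC))
O=np.array([.5952,.0991])
for a in(23,24,25,26):
    r=np.radians(6.65+a);d=-np.array([np.cos(r),np.sin(r)])
    print(a,(proj(c,[[*(O+R*d),z] for R,z in((0,.088),(.09,.087),(.132,.087),(.148,.083))])-[230,60])*2.6)
E
```

```text
13.8 [0.5442247  0.0696799  0.36270828] [-1.79947582e+02  9.35106341e-02  3.08854966e+01]
23 [[241.24440863 172.27070324]
 [234.20043951 458.98108697]
 [231.41762788 572.47158997]
 [230.45247499 605.87190659]]
24 [[241.24440863 172.27070324]
 [239.10651697 459.03857125]
 [238.25524162 572.54836252]
 [237.87732654 605.95424675]]
25 [[241.24440863 172.27070324]
 [244.01309723 459.01781232]
 [245.0934897  572.52099162]
 [245.3028411  605.925053  ]]
26 [[241.24440863 172.27070324]
 [248.91914446 458.91881225]
 [251.93117745 572.38947761]
 [252.72780261 605.78432485]]
```

View pics/c4.png

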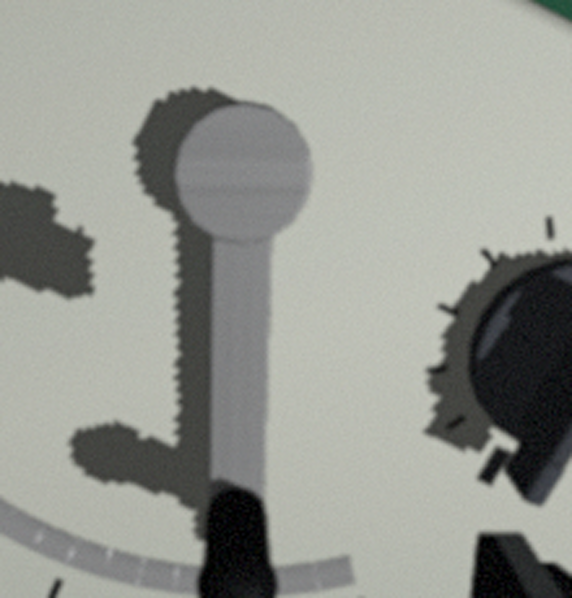

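From this side the ball hides the tab. I turn the wrist half round to look from the outer side instead.

Emit:
{"api": "carry_out", "payload": {
  "translation": [
    [-0.3,0,0],
    [-0.65,0,0],
    [-0.65,0,0],
    [-0.65,0,0],
    [-0.65,0,0]
  ],
  "yaw": [-1,-2,-3,-4,-5]
}}

```text
clock: 14.35
ee_pos: [0.5299, 0.0609, 0.3635]
ee_rot: [-180.0, 0.0, 71.2]
force: [0.7, -0.0, -0.4]
gripper_width: 0.0854
finger_force: 0.0
```

Emit:
{"api": "carry_out", "payload": {
  "translation": [
    [0,0,0],
    [0,0,0],
    [0,0,0],
    [0,0,0],
    [0,0,0]
  ],
  "yaw": [-1,-2,-3,-4,-5]
}}

```text
clock: 14.85
ee_pos: [0.53, 0.061, 0.3634]
ee_rot: [-180.0, -0.0, 111.2]
force: [0.7, 0.3, 0.3]
gripper_width: 0.0857
finger_force: 0.0
```

Emit:
{"api": "carry_out", "payload": {
  "translation": [
    [0,0,0],
    [0,0,0],
    [0,0,0],
    [0,0,0],
    [0,0,0]
  ],
  "yaw": [-1,-2,-3,-4,-5]
}}

```text
clock: 15.35
ee_pos: [0.53, 0.061, 0.3634]
ee_rot: [-180.0, -0.0, 151.2]
force: [-0.7, 0.1, -0.5]
gripper_width: 0.0857
finger_force: 0.0
```

Emit:
{"api": "carry_out", "payload": {
  "translation": [
    [0,0,0],
    [0,0,0],
    [0,0,0],
    [0,0,0],
    [0,0,0]
  ],
  "yaw": [-1,-2,-3,-4,-5]
}}

```text
clock: 15.85
ee_pos: [0.53, 0.061, 0.3634]
ee_rot: [180.0, -0.0, -168.8]
force: [0.1, -0.1, -0.1]
gripper_width: 0.0852
finger_force: 0.0
```

Emit:
{"api": "carry_out", "payload": {
  "translation": [
    [0,0,0],
    [0,0,0],
    [0,0,0],
    [0,0,0],
    [0,0,0]
  ],
  "yaw": [-0.9,-1.8,-2.5,-2.5,-2.5]
}}

```text
clock: 16.35
ee_pos: [0.5302, 0.0611, 0.3635]
ee_rot: [180.0, -0.0, -149.3]
force: [-0.6, 0.0, -0.2]
gripper_width: 0.0852
finger_force: 0.0
```

```bash
python3 - <<'E'
from h import *
s=sense();c=get_calibration('wrist');save('wrist','w5.png')
np.savez('w5.npz',**c);print(s['clock'],s['ee_pos'],s['ee_rot'],s['joint_positions'])
im=cv2.imread('pics/w5.png');cv2.imwrite('pics/c5.png',cv2.resize(im[20:260,200:440],None,fx=2.5,fy=2.5,interpolation=cv2.INTER_CUBIC))
O=np.array([.5952,.0991])
for a in(23,25):
    r=np.radians(6.65+a);d=-np.array([np.cos(r),np.sin(r)])
    print(a,(proj(c,[[*(O+R*d),z] for R,z in((0,.088),(.05,.087),(.132,.087),(.148,.083))])-[200,20])*2.5)
E
```

```text
16.35 [0.53024215 0.06112549 0.36353805] [ 1.79988283e+02 -1.80716406e-02 -1.49295565e+02] [-6.40510364e+00  4.98077499e+00  1.00756912e+02 -1.62011417e-03
  7.42837945e+01 -1.27109098e+02]
23 [[291.44392106 657.30441929]
 [293.81602716 525.28822989]
 [298.37205975 273.41358118]
 [299.34332628 217.53224405]]
25 [[291.44392106 657.30441929]
 [288.55110088 525.28530048]
 [282.98528924 273.4063524 ]
 [282.01914029 217.52448741]]
```

View pics/c5.png

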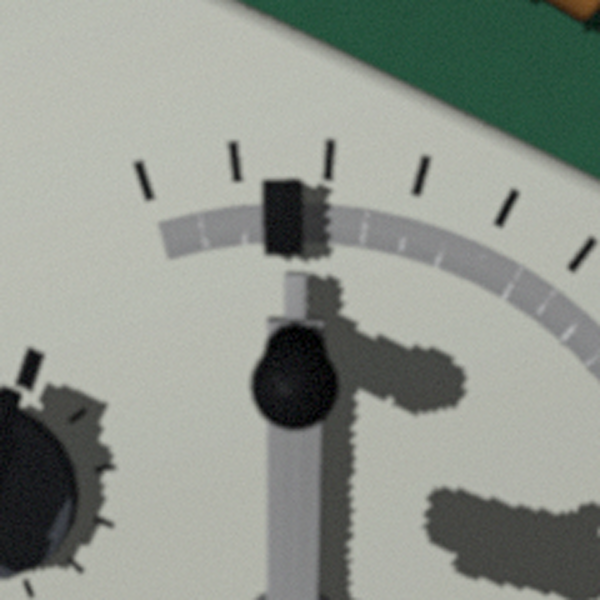

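Seen from the outer side, the tab is centred at crop x ≈ 283 and the pointer at ≈ 295.5. The lever is therefore at about 23.4° and the tab at 24.9°, so the lever needs 1.5° more anticlockwise.

Emit:
{"api": "carry_out", "payload": {
  "translation": [
    [0.6,-0.07,0],
    [1.33,-0.15,0],
    [1.33,-0.15,0.6],
    [1.33,-0.15,1.3],
    [1.33,-0.15,1.6]
  ],
  "yaw": [0,0,0,0,0]
}}

```text
clock: 16.9
ee_pos: [0.5033, 0.041, 0.3222]
ee_rot: [179.9, -0.1, -149.2]
force: [0.5, -0.7, -0.5]
gripper_width: 0.0855
finger_force: 0.0
```

Emit:
{"api": "carry_out", "payload": {
  "translation": [
    [0,0,0.6],
    [0,0,1.3],
    [0,0,2.0],
    [0,0,2.36],
    [0,0,2.36]
  ],
  "yaw": [0,0,0,0,0]
}}

```text
clock: 17.4
ee_pos: [0.5035, 0.0412, 0.2636]
ee_rot: [179.9, -0.1, -149.2]
force: [0.6, -0.7, 0.3]
gripper_width: 0.0853
finger_force: 0.0
```

Emit:
{"api": "carry_out", "payload": {
  "translation": [
    [0,0,0],
    [0,0,0],
    [0,0,0],
    [0,0,0],
    [0,0,0]
  ],
  "yaw": [0,0,0,0,0],
  "gripper": 1,
  "squeeze": 25
}}

```text
clock: 17.9
ee_pos: [0.5041, 0.0412, 0.2652]
ee_rot: [-180.0, 0.0, -149.1]
force: [-0.8, 1.4, 2.4]
gripper_width: 0.0204
finger_force: 24.1
```

Emit:
{"api": "carry_out", "payload": {
  "translation": [
    [0,0,0],
    [0,0,0],
    [0,0,0],
    [0,0,0],
    [0,0,0]
  ],
  "yaw": [0,0,0,0,0]
}}

```text
clock: 18.4
ee_pos: [0.5041, 0.0411, 0.2651]
ee_rot: [-180.0, 0.0, -149.1]
force: [-2.5, 1.1, 5.7]
gripper_width: 0.0203
finger_force: 23.8
```

Emit:
{"api": "carry_out", "payload": {
  "translation": [
    [0,0,0],
    [0,0,0],
    [0,0,0],
    [0,0,0],
    [0,0,0]
  ],
  "yaw": [0,0,0,0,0],
  "gripper": 0
}}

```text
clock: 18.9
ee_pos: [0.504, 0.041, 0.2646]
ee_rot: [180.0, -0.0, -149.1]
force: [0.2, 0.5, -0.1]
gripper_width: 0.0854
finger_force: 0.0
```

Emit:
{"api": "carry_out", "payload": {
  "translation": [
    [0,0,-0.6],
    [0,0,-1.4],
    [0,0,-2.4],
    [0,0,-3.6],
    [0,0,-4]
  ],
  "yaw": [0,0,0,0,0]
}}

```text
clock: 19.4
ee_pos: [0.5049, 0.041, 0.3679]
ee_rot: [-179.8, 0.3, -149.1]
force: [-0.5, 0.7, 0.7]
gripper_width: 0.0853
finger_force: 0.0
```

Emit:
{"api": "carry_out", "payload": {
  "translation": [
    [-0.6,0.15,0],
    [-1.3,0.15,0],
    [-1.3,0.15,0],
    [-1.3,0.15,0],
    [-1.3,0.15,0]
  ],
  "yaw": [0,0,0,0,0]
}}

```text
clock: 19.9
ee_pos: [0.5295, 0.0607, 0.364]
ee_rot: [180.0, -0.1, -149.1]
force: [0.3, 1.4, -0.6]
gripper_width: 0.0856
finger_force: 0.0
```

```bash
python3 - <<'E'
from h import *
s=sense();c=get_calibration('wrist');save('wrist','w6.png')
np.savez('w6.npz',**c);print(s['clock'],s['ee_pos'],s['ee_rot'])
im=cv2.imread('pics/w6.png');cv2.imwrite('pics/c6.png',cv2.resize(im[20:260,200:440],None,fx=2.5,fy=2.5,interpolation=cv2.INTER_CUBIC))
O=np.array([.5952,.0991])
for a in(24,26):
    r=np.radians(6.65+a);d=-np.array([np.cos(r),np.sin(r)])
    print(a,(proj(c,[[*(O+R*d),z] for R,z in((0,.088),(.05,.087),(.132,.087),(.148,.083))])-[200,20])*2.5)
E
```

```text
19.9 [0.52945809 0.06072392 0.36400281] [ 1.79961348e+02 -7.25854835e-02 -1.49147216e+02]
24 [[290.2935714  659.60257974]
 [290.3488292  527.99722069]
 [290.452634   277.10556674]
 [290.58279305 221.4235162 ]]
26 [[290.2935714  659.60257974]
 [285.0996523  528.06725407]
 [275.12070404 277.33370016]
 [273.32148164 221.68632416]]
```

View pics/c6.png

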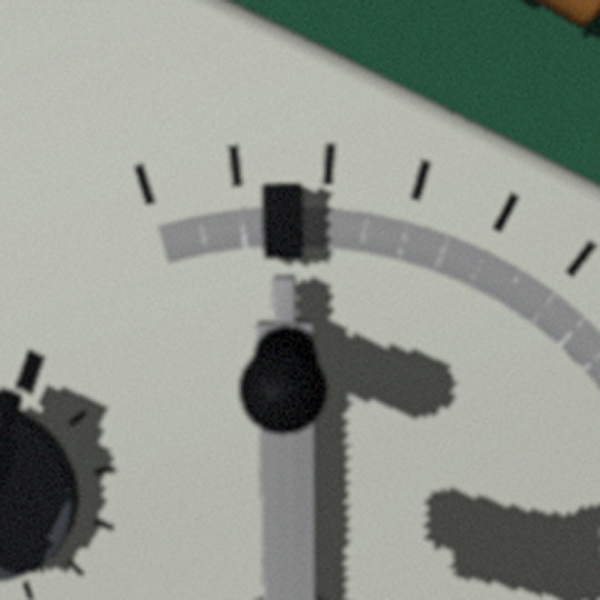

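The pointer is now centred at x ≈ 284.5 and the tab at 283, a difference of about 0.1°. The tab stands where it was, and the gripper is open and clear.

```bash
python3 -c "
from bench import *
print(sign_off())"
```

```text
the job is handed in; nothing more can be done
None
```

The job is done and handed in: the timer knob is back on its zero stop, then the speed lever was set to point at the tab (within about 0.1° in the last picture), the tab, salt can and mug were left alone, and the gripper is open and clear.

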